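# Change over the curing trays at the candle bench

### The job

First push the tray of gold tins fully home behind its draught screen. Then hook a fingertip behind the front lip of the tray of amber jars and draw it all the way out to its stop. Do not pinch the trays' fronts or touch the jars and tins, which must stay standing on their trays, and leave everything else on the bench where it is.

Things in the scene. Friction and masses are not known exactly. Their poses are not given: they have to be found in the camera images.
- jar_runner: fixed runner that carries the tray of amber jars: dark base with two aluminium rails, 220 x 164 mm, with a clear three-sided draught screen (open at the top and the front, top edge 118 mm above the table, 4 mm thick) around its rear. Origin under its middle on the table; the open front and the pull-out direction are its -x axis; the screen spans x = -22 to +117 mm at y = +-80 mm
- jar_tray (a joint): how far the tray of amber jars is drawn out, m: 0 fully home, 0.12 out against its stop. The tray slides level along the runner's -x, needs about 2 N plus light drag, and stays where it is left. Grey floor 190 x 150 mm, its top 27 mm above the table; rims 15 mm high at the sides and rear
- jar_lip (a point): steel lip standing across the front of the tray of amber jars, 4 mm thick (x), 150 mm wide (y), 30 mm high, moving with the tray. The point: middle of its foot, half-way through its thickness, on the tray floor; +x points inward over the tray, -x outward. Top edge 57 mm above the table. Behind it at least 65 mm of empty tray floor
- jar_front (a point): blue front plate fixed flat on the outer face of that lip, 6 mm thick, 150 mm wide, from 22 to 57 mm above the table. The point: middle of its outer surface at its lower edge, 8 mm outward of the lip's point; same axes
- tin_runner: fixed runner that carries the tray of gold tins: dark base with two aluminium rails, 220 x 164 mm, with a clear three-sided draught screen (open at the top and the front, top edge 118 mm above the table, 4 mm thick) around its rear. Origin under its middle on the table; the open front and the pull-out direction are its -x axis; the screen spans x = -22 to +117 mm at y = +-80 mm
- tin_tray (a joint): how far the tray of gold tins is drawn out, m: 0 fully home, 0.12 out against its stop. The tray slides level along the runner's -x, needs about 2 N plus light drag, and stays where it is left. Grey floor 190 x 150 mm, its top 27 mm above the table; rims 15 mm high at the sides and rear
- tin_lip (a point): steel lip standing across the front of the tray of gold tins, 4 mm thick (x), 150 mm wide (y), 30 mm high, moving with the tray. The point: middle of its foot, half-way through its thickness, on the tray floor; +x points inward over the tray, -x outward. Top edge 57 mm above the table. Behind it at least 65 mm of empty tray floor
- tin_front (a point): blue front plate fixed flat on the outer face of that lip, 6 mm thick, 150 mm wide, from 22 to 57 mm above the table. The point: middle of its outer surface at its lower edge, 8 mm outward of the lip's point; same axes
- jar0: amber glass jar with black cap and white label, 54 mm across, 72 mm tall, one of the two riding loose on the jar tray; origin at the centre of its underside, which starts on the tray floor 27 mm above the table; not to be touched
- tin0: round gold tin, 60 mm across, 44 mm tall, one of the two riding loose on the tin tray; origin at the centre of its underside, which starts on the tray floor 27 mm above the table; not to be touched
- jar1: amber glass jar with black cap and white label, 54 mm across, 72 mm tall, one of the two riding loose on the jar tray; origin at the centre of its underside, which starts on the tray floor 27 mm above the table; not to be touched
- tin1: round gold tin, 60 mm across, 44 mm tall, one of the two riding loose on the tin tray; origin at the centre of its underside, which starts on the tray floor 27 mm above the table; not to be touched
- cup0: white ceramic cup, 76 mm across, 80 mm tall, bystander; origin under its centre
- cup1: blue ceramic cup, 76 mm across, 80 mm tall, bystander; origin under its centre
- wipe_roll: standing white paper roll, 100 mm across, 150 mm tall, bystander; origin under its centre
- glue_gun: orange glue gun lying on its side, about 145 x 140 x 42 mm, bystander; origin under the middle of its barrel

How it is judged:
On the way, in this order (a step that is already met when the one before it is completed fails the run):
1. the tray of gold tins is pushed fully home (value of joint tin_tray below 0.008 m), for 0.2 s.
2. a fingertip behind its lip draws the tray of amber jars out (contact force between the fingers and jar_tray_c4 above 0.5 N and value of joint jar_tray between 0.04 and 0.108 m), for 0.05 s.
3. the tray of amber jars is drawn out to its stop (value of joint jar_tray above 0.112 m), for 0.2 s.
At the end, for the whole second after the job is handed in: the tin tray is home (within 8 mm), the jar tray is out to its stop (within 8 mm), and both jars and both tins stand upright (within 0.15 rad) and at rest on their tray floors (value of joint jar_tray above 0.112 m and value of joint tin_tray below 0.008 m and angle between each of jar0, jar1, tin0, tin1's own z axis and vertical below 0.15 rad and linear speed of each of jar0, jar1, tin0, tin1 below 0.02 m/s and height (world z) of jar0 between 0.022 and 0.034 m and height (world z) of jar1 between 0.022 and 0.034 m and height (world z) of tin0 between 0.022 and 0.034 m and height (world z) of tin1 between 0.022 and 0.034 m); the robot touches nothing.
It fails at once if a jar or tin is touched by the robot (contact force between any of the arm, the fingers and jar0 above 0.5 N or contact force between any of the arm, the fingers and jar1 above 0.5 N or contact force between any of the arm, the fingers and tin0 above 0.5 N or contact force between any of the arm, the fingers and tin1 above 0.5 N).
It fails at once if a jar or tin is lifted off its tray or topples (height (world z) of any of jar0, jar1, tin0, tin1 above 0.042 m or angle between any of jar0, jar1, tin0, tin1's own z axis and vertical above 0.35 rad).
It fails at once if a cup, the paper roll or the glue gun is moved by more than 15 mm (distance of any of cup0, cup1, wipe_roll, glue_gun from where it was at the start of the episode above 0.015 m).
It fails at once if a tray's front is pinched (fingers pressing on the lip and on the front plate at once) ((contact force between the fingers and jar_tray_c4 above 1.5 N and contact force between the fingers and jar_tray_c5 above 1.5 N) or (contact force between the fingers and tin_tray_c4 above 1.5 N and contact force between the fingers and tin_tray_c5 above 1.5 N)).
It also fails if it takes over 51 s, if anything falls off the work surface, if the arm or the gripper's body presses on something with over 40 N, if the wrist force passes 120 N, or if a joint passes its speed limit or range.

### The arm

A 6-joint arm with a two-finger parallel gripper is mounted at the origin on the work surface. World frame = base frame: x ahead of the robot, y to its left, z up, the work surface at z = 0. Lengths are in m, angles in rad, forces in N, time in s.
With the tool pointing down it reaches from about 0.35 to 0.875 m from the base axis. Payload 4.2 kg.
Tool frame: the origin (TCP) lies between the finger pads; the fingertips stand 8 mm ahead of it and the grasp point (between the pads) lies 11 mm behind it (robot.nose_length is the z of the fingertips in the tool frame, in m); z points along the fingers, y is the line along which they close (so a half turn about z gives the same grasp; the last joint's range is limited). The gripper opens to 85 mm and grips with 20 to 120 N. Pads are 22 mm wide; open, the fingers measure 114 mm over their backs; the gripper's body (76 mm by 85 mm) begins 54 mm behind the grasp point. The pads swing forward as they close: fully open they stand 13 mm farther back than shut.
Start: joints at [1.609, 0.385, 0.008, 0, -1.194, -0.259], TCP at [0.137, 0.61, 0.239] pointing down, gripper open.
Joint ranges: [-3.14, 3.14], [-1.21, 2.06], [-1.07, 1.41], [-3.16, 2.05], [-2.99, -0.16], [-3.1, 3.1]. Speed limits (rad/s): [2.79, 2.79, 3.14, 3.14, 3.14, 3.14].

### API

Orientations are given as a unit quaternion [w, x, y, z].
In Python, from bench import robot gives the robot as it stands. The module is installed in compiled form; this text tells all that it offers.
- The arm moves only by the tool servo_tool, never from a script. Its argument "increments" is a list of rows, each a list of 5 numbers: the shift along the tool's x, y, z each as a share of 200 mm, from -1 to 1, then the turn about the tool's z as a share of 0.08 rad, from -1 to 1, then the opening, from 0 (shut) to 1 (fully open). In form: [[tx, ty, tz, yaw, jaw], ...]. A call has 1 to 5 rows; each row shifts and turns the commanded pose from where the row before left it, along the tool's axes as they then stand; what a row does not reach is not made up. A row lasts 1/8 s, in which the tool goes at most 62.5 mm and 10.7 degrees, less where a joint would pass 70% of its speed; a pose out of reach is approached as far as the arm can. A call with a number of a shift or a turn outside -1 to 1 is refused whole. A call with a gripper value outside its range is refused whole. The fingers move at their own pace and stop on an object; "newtons" is the grip in N (left out, the last holds). Time passes only in rows, so rows that do not move let the fingers close. It gives the time, the measured TCP pose, the force, the opening and the grip force at its end, in the units of the state.
- robot.read_state(): the state, without advancing time (a new reading comes with each control period).
- robot.read_camera(name): name is "scene" or "top" or "wrist"; returns a dict with "img" (400x640x3 uint8, blue, green, red), "z_map" (400x640 float32, m along the optical axis (not along the pixel's ray), 0 where there is no reading), "fovy" (degrees; the focal length in pixels is half the picture's height over the tangent of half this angle, whatever the lens; pixels are square), "cx", "cy" (the principal point, pixels), "R" (3x3) and "t" (3): a world point X has camera coordinates R X + t; the wrist camera has in their place "tool_from_camera" (4x4, takes a point from camera to tool coordinates, whose origin is the TCP and whose axes are the flange's). Camera axes: x right, y down, z forward; pixel columns grow to the right and rows downward; lengths in m; the calibration is good to about 2 mm. The wrist camera is an equidistant fisheye: a pixel r from the principal point sees the ray r / f radians off the axis. A picture is of the moment at which its call begins: read the wrist's pose just before it.
- robot.hand_in(): hands the job in; it is judged then, once.
The state is a dict: "clock": time; "qpos": joint angles; "dq": joint speeds; "effort": joint torques, N m; "position": TCP position; "tool_rot": TCP orientation; "force": force on the tool from outside, world axes, zero at the start; "moment": the same for the moment, N m; "width": finger opening in m; "grip_force": force on a finger pad.
Only numpy, scipy, OpenCV 4.12 (cv2) and the standard library are available. Lean on these libraries where they do the work, as an engineer would, in place of code of your own. Each camera call takes 0.05 s, during which the arm holds its last target. There are 200 camera calls.

## Working session

There is one attempt and no reset: what is moved stays moved. The work goes in short steps, Python scripts to look and compute and a tool call to move; the robot and the scene stay as the last step left them, time stands still between calls to the robot, and variables do not carry over. Pictures are saved under pics/ and viewed, at most 10 in all, crops included, and the job is handed in when it is done.

Besides the shell and the picture viewer there is one more tool, called as a command line: name --pt "numbers of a row" for each row, then --argument value for the rest. servo_tool: Moves the arm, as the interface text tells. Its arguments: {"type":"object","properties":{"increments":{"type":"array"},"newtons":{"type":"number"}},"required":["increments"]}

```bash
mkdir -p pics
cat > h.py <<'E'
from bench import robot
import numpy as np, cv2
def pts(c):
    H,W=c["z_map"].shape; f=H/2/np.tan(np.radians(c["fovy"])/2)
    v,u=np.mgrid[:H,:W]; z=c["z_map"]
    P=np.stack([(u-c["cx"])/f*z,(v-c["cy"])/f*z,z],-1)
    return (P-c["t"])@c["R"]   # R^T (p-t)
E
python3 - <<'E'
from h import *
for n in("top","scene"):
    c=robot.read_camera(n); cv2.imwrite(f"pics/{n}.png",c["img"]); np.savez(f"{n}.npz",**c)
    print(n,c["fovy"],c["cx"],c["cy"],-np.array(c["R"]).T@c["t"])
s=robot.read_state(); print(s["clock"],s["position"],s["tool_rot"],s["width"],robot.nose_length)
E
```

```text
top 57.10718584002524 321.40245595195404 200.62033392869867 [0.32744092 0.00752879 1.22754195]
scene 52.25164972416616 317.5382866238346 195.19519628068963 [ 1.0794148  -0.94511895  0.93056719]
0.1 [0.13676369 0.60933883 0.23830484] [ 9.98022645e-04  9.93901381e-01 -1.10268064e-01 -5.22751780e-05] 0.08558511703677452 0.008
```

View pics/top.png

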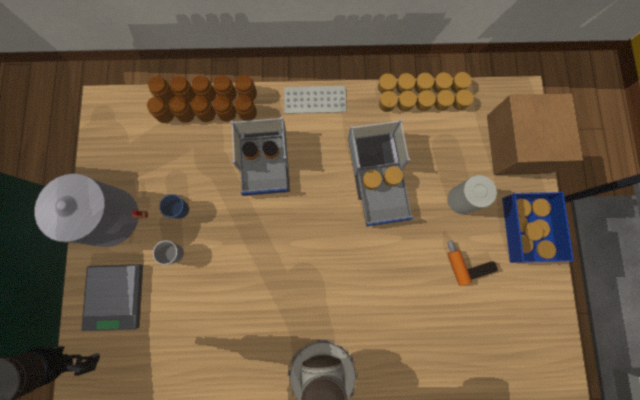

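View pics/scene.png

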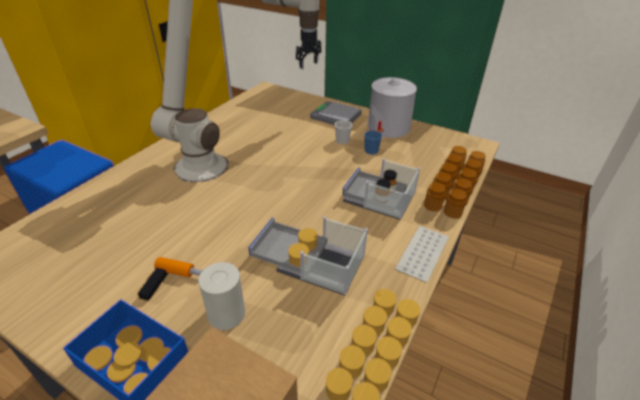

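The top view shows the jar tray at (262,157), nearly home with its front edge at about (265,192). The tin tray is drawn out, with its front at about (388,222). The scene view agrees.

```bash
cat > m.py <<'E'
from h import *
c=dict(np.load("top.npz")); P=pts(c); im=c["img"]; hsv=cv2.cvtColor(im,cv2.COLOR_BGR2HSV)
f=200/np.tan(np.radians(float(c["fovy"]))/2)
def ray(uv,z):
    d=np.array([(uv[0]-c["cx"])/f,(uv[1]-c["cy"])/f,1])@c["R"]; o=-c["R"].T@c["t"]; return o+d*(z-o[2])/d[2]
for n,(u0,u1,v0,v1) in {"jar":(225,300,110,205),"tin":(345,420,115,235)}.items():
    Q=P[v0:v1,u0:u1]; H=hsv[v0:v1,u0:u1]
    b=(cv2.inRange(H,(100,110,30),(130,255,255))>0); b[:45]=0
    v,u=np.nonzero(b); print(n,"blue",b.sum(),u.min()+u0,u.max()+u0,v.min()+v0,v.max()+v0)
    r=cv2.minAreaRect(np.float32(np.stack([u+u0,v+v0],1))); print(r)
    pl=[ray(p,.057)[:2].round(4).tolist() for p in cv2.boxPoints(r)]; print("at z57",pl)
    print("z of blue",np.percentile(Q[b][:,2],[5,50,95]).round(3))
    wall=(Q[...,2]>.105)&(Q[...,2]<.13); w=Q[wall]
    if len(w)>10: print("wall rect",len(w),np.float32(cv2.boxPoints(cv2.minAreaRect(np.float32(w[:,:2])))).round(3).tolist())
    m=(Q[...,2]>.02)&(Q[...,2]<.035); print("floor rect",np.float32(cv2.boxPoints(cv2.minAreaRect(np.float32(Q[m][:,:2])))).round(3).tolist())
    sat=(H[...,1]>130)&(H[...,0]<30)&(Q[...,2]>.06) if n=="tin" else (Q[...,2]>.085)&(Q[...,2]<.104)&(H[...,2]<70)
    k,lab,st,ce=cv2.connectedComponentsWithStats(sat.astype(np.uint8))
    for i in range(1,k):
        if st[i,4]>30: print(" obj",st[i,4],np.median(Q[lab==i],0).round(3))
a=np.hstack([cv2.resize(im[110:205,225:300],None,fx=5,fy=5),cv2.resize(im[140:235,345:420],None,fx=5,fy=5)])
cv2.imwrite("pics/crop.png",a)
E
python3 m.py
```

```text
jar blue 71 242 286 189 193
((264.0276184082031, 191.33103942871094), (1.660909652709961, 44.18020248413086), 85.2363510131836)
at z57 [[0.5785, 0.2445], [0.5869, 0.1017], [0.5814, 0.1013], [0.573, 0.244]]
z of blue [0.046 0.055 0.06 ]
wall rect 243 [[0.6629999876022339, 0.2639999985694885], [0.6710000038146973, 0.09799999743700027], [0.8100000023841858, 0.10400000214576721], [0.8019999861717224, 0.2709999978542328]]
floor rect [[0.5709999799728394, 0.29499998688697815], [0.5839999914169312, 0.09000000357627869], [0.8849999904632568, 0.10899999737739563], [0.871999979019165, 0.3140000104904175]]
 obj 186 [0.712 0.215 0.098]
 obj 176 [0.715 0.15  0.099]
tin blue 33 368 411 218 224
((389.5091552734375, 221.06692504882812), (0.8106789588928223, 43.416378021240234), 82.23483276367188)
at z57 [[0.4653, -0.1595], [0.4804, -0.2992], [0.4778, -0.2994], [0.4627, -0.1597]]
z of blue [0.055 0.057 0.06 ]
wall rect 260 [[0.6359999775886536, -0.12700000405311584], [0.6570000052452087, -0.29499998688697815], [0.7950000166893005, -0.27799999713897705], [0.7739999890327454, -0.10999999940395355]]
floor rect [[0.46000000834465027, -0.14800000190734863], [0.4790000021457672, -0.31200000643730164], [0.7919999957084656, -0.2759999930858612], [0.7730000019073486, -0.11100000143051147]]
 obj 258 [ 0.62  -0.247  0.07 ]
 obj 257 [ 0.609 -0.178  0.07 ]
```

View pics/crop.png

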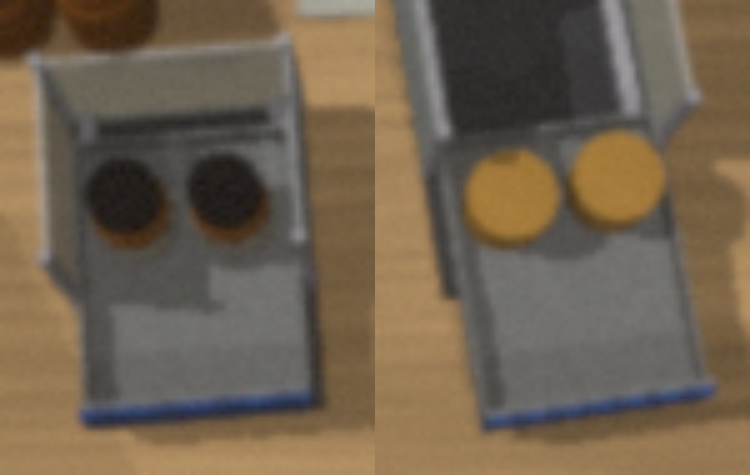

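```bash
cat > plan.py <<'E'
from h import *
import sys
# plan.py step_mm  x y z a  [x y z a ...] : rows in tool axes from measured pose (tool pointing down, heading a)
s=robot.read_state(); p=np.array(s["position"]); w,x,y,z=s["tool_rot"]
a=np.arctan2(2*(x*y+w*z),1-2*(y*y+z*z)); print("clock",s["clock"],"p",p.round(4),"a",round(a,4),"F",np.round(s["force"],1),"w",round(s["width"],3))
v=list(map(float,sys.argv[2:])); st=float(sys.argv[1])/1e3
for i in range(0,len(v),4):
    g=np.array(v[i:i+3]); ga=v[i+3]
    n=int(max(np.ceil(np.linalg.norm(g-p)/st),np.ceil(abs(ga-a)/.08),1)); d=(g-p)/n; da=(ga-a)/n
    for k in range(n):
        t=np.array([np.cos(a)*d[0]+np.sin(a)*d[1],np.sin(a)*d[0]-np.cos(a)*d[1],-d[2]])/.2
        print([*t.round(3).tolist(),round(-da/.08,3)]); a+=da
    p=g; print("--")
E
python3 plan.py 55 .40 .22 .24 -.1 .428 -.234 .2 .113 .428 -.234 .045 .113
```

```text
clock 0.1 p [0.1368 0.6093 0.2383] a -0.221 F [-0.5  0.2  0. ] w 0.086
[0.19, 0.179, -0.001, np.float64(-0.168)]
[0.188, 0.182, -0.001, np.float64(-0.168)]
[0.185, 0.184, -0.001, np.float64(-0.168)]
[0.183, 0.187, -0.001, np.float64(-0.168)]
[0.18, 0.189, -0.001, np.float64(-0.168)]
[0.178, 0.191, -0.001, np.float64(-0.168)]
[0.175, 0.194, -0.001, np.float64(-0.168)]
[0.172, 0.196, -0.001, np.float64(-0.168)]
[0.17, 0.198, -0.001, np.float64(-0.168)]
--
[0.041, 0.249, 0.022, np.float64(-0.296)]
[0.035, 0.25, 0.022, np.float64(-0.296)]
[0.029, 0.251, 0.022, np.float64(-0.296)]
[0.023, 0.252, 0.022, np.float64(-0.296)]
[0.017, 0.252, 0.022, np.float64(-0.296)]
[0.011, 0.252, 0.022, np.float64(-0.296)]
[0.005, 0.253, 0.022, np.float64(-0.296)]
[-0.001, 0.253, 0.022, np.float64(-0.296)]
[-0.007, 0.253, 0.022, np.float64(-0.296)]
--
[0.0, 0.0, 0.258, np.float64(0.0)]
[0.0, 0.0, 0.258, np.float64(0.0)]
[0.0, 0.0, 0.258, np.float64(0.0)]
--
```

servo_tool --pt "0.19 0.18 0 -0.17 0" --pt "0.19 0.18 0 -0.17 0" --pt "0.185 0.185 0 -0.17 0" --pt "0.18 0.19 0 -0.17 0" --pt "0.18 0.19 0 -0.17 0"

```text
clock: 0.72
position: [0.2834, 0.3909, 0.2391]
tool_rot: [0.0, 0.997, -0.076, -0.0]
force: [0.8, 0.6, 0.1]
width: -0.0001
grip_force: 0.0
```

servo_tool --pt "0.18 0.19 0 -0.17 0" --pt "0.175 0.195 0 -0.17 0" --pt "0.17 0.195 0 -0.17 0" --pt "0.17 0.2 0 -0.17 0"

```text
clock: 1.23
position: [0.4005, 0.218, 0.2392]
tool_rot: [0.0, 0.999, -0.049, -0.0]
force: [0.3, -0.6, 0.3]
width: -0.0003
grip_force: 0.0
```

servo_tool --pt "0.04 0.25 0.02 -0.3 0" --pt "0.035 0.25 0.02 -0.3 0" --pt "0.03 0.25 0.02 -0.3 0" --pt "0.025 0.25 0.02 -0.3 0" --pt "0.015 0.25 0.02 -0.3 0"

```text
clock: 1.85
position: [0.416, -0.0333, 0.2191]
tool_rot: [-0.0, 1.0, 0.011, 0.0]
force: [0.8, 1.0, -0.2]
width: -0.0002
grip_force: 0.0
```

servo_tool --pt "0.01 0.25 0.02 -0.3 0" --pt "0.005 0.25 0.02 -0.3 0" --pt "0 0.25 0.02 -0.3 0" --pt "-0.005 0.25 0.02 -0.3 0"

```text
clock: 2.35
position: [0.4296, -0.2329, 0.203]
tool_rot: [-0.0, 0.998, 0.059, -0.0]
force: [1.5, 0.1, -0.1]
width: -0.0001
grip_force: 0.0
```

```bash
python3 plan.py 40 .426 -.234 .045 .113
```

```text
clock 2.35 p [ 0.4296 -0.2329  0.203 ] a 0.1183 F [ 1.5  0.1 -0.1] w -0.0
[-0.005, 0.001, 0.197, np.float64(0.017)]
[-0.005, 0.001, 0.197, np.float64(0.017)]
[-0.005, 0.001, 0.197, np.float64(0.017)]
[-0.005, 0.001, 0.197, np.float64(0.017)]
--
```

servo_tool --pt "-0.005 0 0.2 0.02 0" --pt "-0.005 0 0.2 0.02 0" --pt "-0.005 0 0.2 0.02 0" --pt "-0.005 0 0.19 0 0" --pt "0 0 0 0 0"

```text
clock: 2.98
position: [0.4235, -0.2313, 0.0429]
tool_rot: [-0.001, 0.998, 0.056, -0.004]
force: [-0.4, 0.5, 0.2]
width: 0.0001
grip_force: 0.0
```

servo_tool --pt "0.02 0 0 0 0" --pt "0.025 0 0 0 0" --pt "0.025 0 0 0 0" --pt "0.025 0 0 0 0" --pt "0.025 0 0 0 0"

```text
clock: 3.6
position: [0.4503, -0.229, 0.0456]
tool_rot: [0.0, 0.998, 0.056, 0.0]
force: [0.5, 0.0, -1.1]
width: -0.0006
grip_force: 0.0
```

servo_tool --pt "0.025 0 0 0 0" --pt "0.025 0 0 0 0" --pt "0.025 0 0 0 0" --pt "0.025 0 0 0 0" --pt "0.025 0 0 0 0"

```text
clock: 4.22
position: [0.4743, -0.226, 0.0451]
tool_rot: [-0.0, 0.998, 0.056, -0.001]
force: [-2.2, 0.8, -0.4]
width: -0.0
grip_force: 1.2
```

servo_tool --pt "0.03 0 0 0 0" --pt "0.035 0 0 0 0" --pt "0.035 0 0 0 0" --pt "0.035 0 0 0 0" --pt "0.035 0 0 0 0"

```text
clock: 4.85
position: [0.5087, -0.2222, 0.0451]
tool_rot: [-0.0, 0.998, 0.056, -0.0]
force: [-3.3, 1.5, 0.4]
width: 0.0001
grip_force: 1.2
```

servo_tool --pt "0.03 0 0 0 0" --pt "0.03 0 0 0 0" --pt "0.03 0 0 0 0" --pt "0.025 0 0 0 0" --pt "0.02 0 0 0 0"

```text
clock: 5.48
position: [0.5356, -0.2194, 0.0453]
tool_rot: [0.0, 0.998, 0.056, 0.0]
force: [-1.4, 0.8, 0.3]
width: -0.0002
grip_force: 1.1
```

servo_tool --pt "0.02 0 0 0 0" --pt "0.015 0 0 0 0" --pt "0.01 0 0 0 0" --pt "0 0 0 0 0"

```text
clock: 5.98
position: [0.5448, -0.2185, 0.0455]
tool_rot: [0.0, 0.998, 0.056, 0.001]
force: [-0.8, 0.6, -0.8]
width: -0.0
grip_force: 0.6
```

servo_tool --pt "0.015 0 0 0 0" --pt "0.015 0 0 0 0" --pt "0.015 0 0 0 0" --pt "0.015 0 0 0 0"

```text
clock: 6.48
position: [0.5565, -0.2171, 0.0455]
tool_rot: [0.0, 0.998, 0.056, 0.0]
force: [-2.4, 0.3, 0.8]
width: 0.0001
grip_force: 1.1
```

servo_tool --pt "0.015 0 0 0 0" --pt "0.015 0 0 0 0" --pt "0.01 0 0 0 0"

```text
clock: 6.85
position: [0.557, -0.2169, 0.0455]
tool_rot: [-0.001, 0.998, 0.056, -0.008]
force: [-17.9, -2.8, 14.5]
width: 0.0001
grip_force: 9.5
```

servo_tool --pt "-0.05 0 0 0 0" --pt "-0.1 0 0 0 0" --pt "-0.15 0 -0.1 0 0" --pt "-0.05 0 -0.25 0 0" --pt "0 0 -0.28 0 0"

```text
clock: 7.48
position: [0.4947, -0.224, 0.1727]
tool_rot: [0.0, 0.998, 0.056, 0.001]
force: [1.4, 0.0, 0.7]
width: 0.0
grip_force: 0.0
```

servo_tool --pt "0 -0.25 -0.15 0.1 0" --pt "0 -0.25 0 0.1 0"

```text
clock: 7.72
position: [0.4867, -0.1236, 0.2052]
tool_rot: [0.0, 0.999, 0.048, 0.006]
force: [0.9, 0.8, -0.3]
width: -0.0001
grip_force: 0.0
```

```bash
python3 - <<'E'
from h import *
c=robot.read_camera("top"); np.savez("top.npz",**c); cv2.imwrite("pics/top2.png",cv2.resize(c["img"][100:250,220:440],None,fx=3.5,fy=3.5))
E
python3 m.py; python3 plan.py 50 .55 .155 .2 .057 .613 .171 .2 .057 .613 .171 .05 .057
```

```text
jar blue 26 243 266 191 193
((254.5146942138672, 192.19117736816406), (1.3805370330810547, 23.085647583007812), 85.60128784179688)
at z57 [[0.5783, 0.2412], [0.5822, 0.1667], [0.5776, 0.1663], [0.5737, 0.2408]]
z of blue [0.043 0.055 0.059]
wall rect 239 [[0.6629999876022339, 0.2639999985694885], [0.671999990940094, 0.09600000083446503], [0.8119999766349792, 0.10400000214576721], [0.8029999732971191, 0.2709999978542328]]
floor rect [[0.5619999766349792, 0.24300000071525574], [0.6079999804496765, 0.054999999701976776], [0.9110000133514404, 0.12999999523162842], [0.8650000095367432, 0.31700000166893005]]
 obj 185 [0.712 0.215 0.098]
 obj 176 [0.714 0.15  0.098]
clock 7.775 p [ 0.4848 -0.1195  0.2037] a 0.0991 F [-2.5  3.2 -2. ] w 0.0
[0.077, -0.222, 0.003, np.float64(0.088)]
[0.075, -0.223, 0.003, np.float64(0.088)]
[0.074, -0.223, 0.003, np.float64(0.088)]
[0.072, -0.224, 0.003, np.float64(0.088)]
[0.07, -0.224, 0.003, np.float64(0.088)]
[0.069, -0.225, 0.003, np.float64(0.088)]
--
[0.16, -0.031, -0.0, np.float64(-0.0)]
[0.16, -0.031, -0.0, np.float64(-0.0)]
--
[0.0, 0.0, 0.188, np.float64(-0.0)]
[0.0, 0.0, 0.188, np.float64(-0.0)]
[0.0, 0.0, 0.188, np.float64(-0.0)]
[0.0, 0.0, 0.188, np.float64(-0.0)]
--Traceback (most recent call last):
  File "m.py", line 9, in <module>
    v,u=np.nonzero(b); print(n,"blue",b.sum(),u.min()+u0,u.max()+u0,v.min()+v0,v.max()+v0)
                                              ~~~~~^^
    return umr_minimum(a, axis, None, out, keepdims, initial, where)
ValueError: zero-size array to reduction operation minimum which has no identity
```

View pics/top2.png

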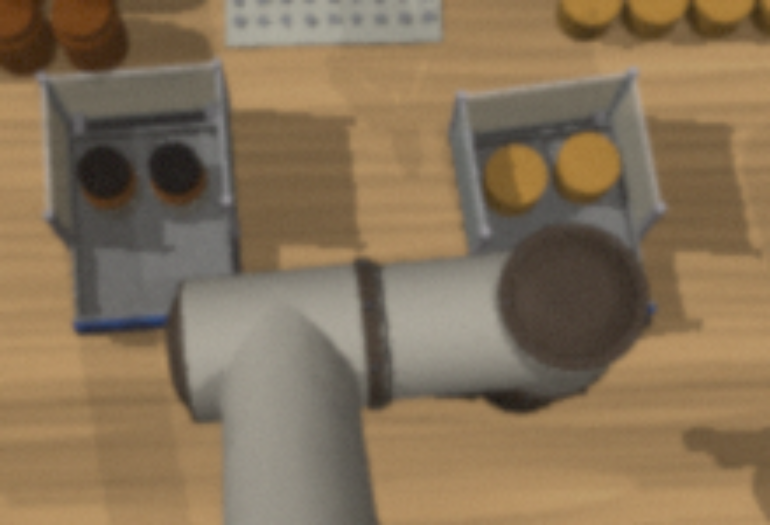

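Tin tray is home with both tins standing (about (515,178) and (588,165) in the crop). The jar tray is unchanged, its front at about (80–170,323). I'll move over the jar tray's free floor.

servo_tool --pt "0.075 -0.22 0 0.09 0" --pt "0.075 -0.22 0 0.09 0" --pt "0.075 -0.22 0 0.09 0" --pt "0.07 -0.22 0 0.09 0" --pt "0.07 -0.22 0 0.09 0"

```text
clock: 8.4
position: [0.5397, 0.1031, 0.202]
tool_rot: [-0.001, 1.0, 0.031, 0.002]
force: [0.9, -0.3, -0.7]
width: -0.0002
grip_force: 0.0
```

servo_tool --pt "0.07 -0.22 0 0.09 0" --pt "0.16 -0.03 0 0 0" --pt "0.16 -0.03 0 0 0" --pt "0 0 0 0 0"

```text
clock: 8.9
position: [0.6152, 0.1622, 0.2007]
tool_rot: [-0.001, 1.0, 0.027, 0.001]
force: [-0.8, -0.8, -0.1]
width: 0.0
grip_force: 0.0
```

```bash
python3 plan.py 30 .614 .172 .05 .057
python3 - <<'E'
from h import *
c=robot.read_camera("wrist"); cv2.imwrite("pics/w.png",c["img"])
E
```

```text
clock 8.9 p [0.6152 0.1622 0.2007] a 0.0539 F [-0.8 -0.8 -0.1] w 0.0
[-0.001, -0.008, 0.126, np.float64(-0.006)]
[-0.001, -0.008, 0.126, np.float64(-0.006)]
[-0.001, -0.008, 0.126, np.float64(-0.006)]
[-0.001, -0.008, 0.126, np.float64(-0.006)]
[-0.001, -0.008, 0.126, np.float64(-0.006)]
[-0.001, -0.008, 0.126, np.float64(-0.006)]
--
```

View pics/w.png

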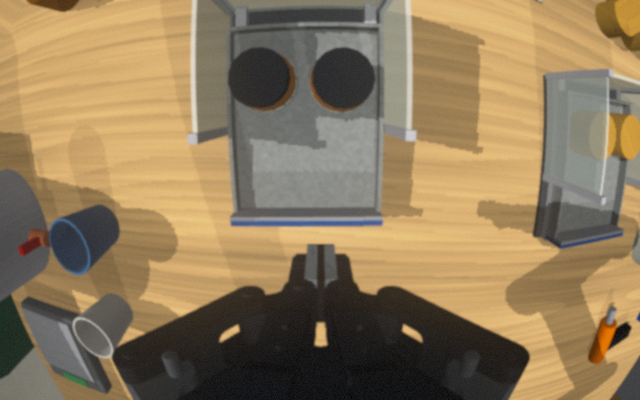

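The wrist view shows the lip with its blue front at about (307,219). The jars are at (262,78) and (343,78), and the screen ends at about row 135. I'll check the lip position against the fingertip before lowering.

Run:
```python
from h import *
s=robot.read_state(); c=robot.read_camera("wrist"); T=np.array(c["tool_from_camera"])
f=200/np.tan(np.radians(c["fovy"])/2); h=s["position"][2]
def hit(u,v,z):
    d=np.array([u-c["cx"],v-c["cy"]]); r=np.linalg.norm(d); th=r/f
    q=T[:3,:3]@np.array([*(d/r*np.sin(th)),np.cos(th)]); o=T[:3,3]; k=(h-z-o[2])/q[2]; return ((o+q*k)*1e3).round(0)
for n,u,v,z in[("lip inner top",307,214,.057),("plate outer top",307,222,.057),("lip L",232,216,.057),("lip R",381,216,.057),("screen L",210,136,.118),("screen R",398,134,.118),("jar front L",262,105,.08)]: print(n,hit(u,v,z))
```

```text
lip inner top [-24. -14. 144.]
plate outer top [-32. -14. 144.]
lip L [-27. -88. 144.]
lip R [-26.  58. 144.]
screen L [ 57. -81.  83.]
screen R [57. 55. 83.]
jar front L [ 78. -49. 121.]
```

servo_tool --pt "0 -0.03 0.15 0 0" --pt "0 -0.03 0.15 0 0" --pt "0 -0.01 0.15 0 0" --pt "0 0 0.15 0 0" --pt "0 0 0.1 0 0"

```text
clock: 9.62
position: [0.6111, 0.1746, 0.0605]
tool_rot: [-0.0, 1.0, 0.027, -0.0]
force: [-0.2, 0.3, 0.1]
width: -0.0
grip_force: 0.0
```

servo_tool --pt "0 0 0.065 0 0" --pt "0 0 0 0 0"

```text
clock: 9.88
position: [0.6115, 0.1746, 0.0479]
tool_rot: [0.0, 1.0, 0.027, -0.0]
force: [-0.1, -0.3, -0.2]
width: -0.0003
grip_force: 0.0
```

servo_tool --pt "-0.015 0 0 0 0" --pt "-0.02 0 0 0 0" --pt "-0.02 0 0 0 0" --pt "-0.02 0 0 0 0" --pt "-0.025 0 0 0 0"

```text
clock: 10.5
position: [0.5929, 0.174, 0.049]
tool_rot: [-0.0, 1.0, 0.027, 0.001]
force: [2.4, -0.0, 2.0]
width: -0.0002
grip_force: 1.2
```

servo_tool --pt "-0.025 0 0 0 0" --pt "-0.03 0 0 0 0" --pt "-0.03 0 0 0 0" --pt "-0.03 0 0 0 0" --pt "-0.03 0 0 0 0"

```text
clock: 11.12
position: [0.5628, 0.1723, 0.0484]
tool_rot: [-0.0, 1.0, 0.027, 0.0]
force: [2.8, 0.5, 2.4]
width: 0.0001
grip_force: 1.2
```

servo_tool --pt "-0.03 0 0 0 0" --pt "-0.03 0 0 0 0" --pt "-0.03 0 0 0 0" --pt "-0.03 0 0 0 0" --pt "-0.03 0 0 0 0"

```text
clock: 11.75
position: [0.5327, 0.1705, 0.0483]
tool_rot: [0.0, 1.0, 0.027, -0.0]
force: [2.6, -0.8, 1.8]
width: -0.0002
grip_force: 1.2
```

servo_tool --pt "-0.03 0 0 0 0" --pt "-0.03 0 0 0 0" --pt "-0.025 0 0 0 0" --pt "-0.02 0 0 0 0" --pt "-0.02 0 0 0 0"

```text
clock: 12.38
position: [0.5079, 0.1691, 0.0482]
tool_rot: [0.0, 1.0, 0.027, -0.0]
force: [2.4, -1.4, 0.8]
width: -0.0001
grip_force: 1.1
```

servo_tool --pt "-0.02 0 0 0 0" --pt "-0.015 0 0 0 0" --pt "-0.015 0 0 0 0" --pt "-0.015 0 0 0 0"

```text
clock: 12.88
position: [0.495, 0.1685, 0.0482]
tool_rot: [0.0, 1.0, 0.027, -0.0]
force: [2.9, -2.0, -0.3]
width: -0.0
grip_force: 1.1
```

servo_tool --pt "-0.015 0 0 0 0" --pt "-0.015 0 0 0 0" --pt "-0.015 0 0 0 0"

```text
clock: 13.25
position: [0.4905, 0.1694, 0.049]
tool_rot: [-0.002, 1.0, 0.028, 0.005]
force: [18.9, -7.2, -8.8]
width: -0.0003
grip_force: 9.0
```

servo_tool --pt "0.03 0 0 0 0" --pt "0.06 0 0 0 0" --pt "0.02 0 -0.05 0 0" --pt "0 0 -0.2 0 0" --pt "0 0 -0.3 0 0"

```text
clock: 13.88
position: [0.5071, 0.1687, 0.1584]
tool_rot: [0.001, 1.0, 0.027, -0.002]
force: [1.2, 0.8, 0.5]
width: 0.0001
grip_force: 0.0
```

servo_tool --pt "0 0.2 -0.2 0 0" --pt "-0.1 0.3 0 0 0" --pt "-0.1 0.3 0 0 0" --pt "0 0 0 0 0"

```text
clock: 14.38
position: [0.4754, 0.0058, 0.1991]
tool_rot: [-0.0, 1.0, 0.024, -0.0]
force: [-0.3, 1.2, -0.1]
width: 0.0001
grip_force: 0.0
```

```bash
python3 - <<'E'
from h import *
c=robot.read_camera("top"); np.savez("top.npz",**c); cv2.imwrite("pics/top3.png",c["img"])
E
python3 m.py 2>&1 | grep -E "jar|tin|obj|wall|z57"
```

```text
(no output)
```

View pics/top3.png

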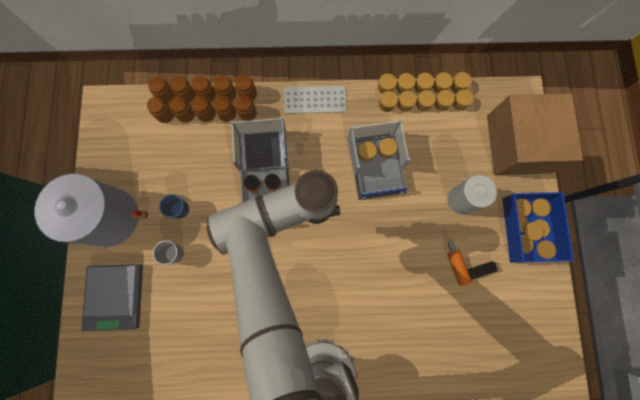

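The jar tray is out: jar caps moved from about row 150 to row 183 in the top view. The stop force was felt, and front-to-rear is 337 mm against 218 mm for the home tray, so about 119 mm out. The tin tray is home and everything else is in place.

```bash
python3 -c "
from bench import robot
print(robot.hand_in())"
```

```text
the job is handed in; nothing more can be done
None
```

The job is handed in, with no verdict returned: the tin tray was pushed home to its stop and the jar tray drawn out by its lip to its stop (about 119 mm), and in the last top view all jars and tins were standing and nothing else had visibly moved.

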